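# Cover plate off the riser onto the amplifier case

### The job

Slide the bare aluminium cover plate along the blue riser until it sticks out well past one open end but still lies flat, take hold of the part that sticks out and lift the plate off. Lay it, without dropping it, centred and square on top of the small open black case so that it closes the opening, and let go. Leave the other things on the bench where they are.

Things in the scene. Friction and masses are not known exactly. Their poses are not given: they have to be found in the camera images.
- plate: Flat bare aluminium cover plate, 150 (own x) x 64 (own y) x 5 mm thick, 0.10 to 0.18 kg, loose, the same either way round; four small dark dots mark its corners. Origin at the centre of its underside. It starts lying flat on the riser's deck between the lips, its long side along the riser. It is too long to grip lengthwise, and its long sides can be reached by fingers only where it sticks out past an end of the riser; it tips off once its middle passes the end.
- riser: Blue steel bench riser, fixed. Origin at the centre of its underside on the bench; 230 mm long along its own x, 86 mm wide. Its flat deck is 60 mm above the bench; along both long sides a lip 6 mm thick rises 8 mm above the deck, leaving a channel 74 mm wide. Both ends (own x = +115 and -115 mm) are open edges, without lip or stop: the plate can be slid out over either.
- chassis: Small black amplifier case, fixed, open on top, 146 (own x) x 56 (own y) x 60 mm high; origin at the centre of its underside on the bench. Opening 130 x 44 mm between walls 8 mm (ends) and 6 mm (long sides) thick, with blue capacitors and a copper coil inside, all below the rim. The plate is to lie on the rim with its long side along own x, projecting 2 mm at the ends and 4 mm at the sides; either way round is right.
- chassis_top (a point): Centre of the case's opening, at the height of its rim (60 mm above the bench); axes as the case's.
- transformer: Grey transformer can, 70 x 70 x 85 mm, loose; origin at the centre of its underside. Leave it alone.
- carton: White carton with a red band, 65 x 65 x 90 mm, loose; origin at the centre of its underside. Leave it alone.
- jar: Jar, 60 mm across and 80 mm high, loose; origin at the centre of its underside. Leave it alone.
- spool: Orange spool, 70 mm across and 60 mm high, loose; origin at the centre of its underside. Leave it alone.
- screwdriver: Red-handled screwdriver, about 200 mm long and under 35 mm high, lying on the bench nearest the robot. Leave it alone.
- socket: White ceramic valve socket, 44 mm across and 20 mm high, lying between riser and case; origin at the centre of its underside. Leave it alone.
Things that resemble listed ones, but are neither listed nor needed, are in the scene too. Of the things that look like the chassis, the smallest one is meant.

How it is judged:
On the way, in this order (a step that is already met when the one before it is completed fails the run):
1. the plate sticks out at least 25 mm past an open end of the riser while lying flat on its deck ((x of plate in the frame of riser above 0.065 m or x of plate in the frame of riser below -0.065 m) and z of plate in the frame of riser between 0.056 and 0.064 m and angle between plate's own z axis and vertical below 0.06 rad and linear speed of plate below 0.15 m/s), for 0.2 s.
2. the plate is lifted at least 20 mm above the deck (z of plate in the frame of riser above 0.08 m), for 0.1 s.
At the end, for the whole second after the job is handed in: The plate lies flat and still on the rim of the black case: centred within 8 mm along it and 5 mm across it, its long side in line with the case's within 4 degrees (0.07 rad), resting on the case and released (x of plate in the frame of chassis_top between -0.008 and 0.008 m and y of plate in the frame of chassis_top between -0.005 and 0.005 m and z of plate in the frame of chassis_top between -0.003 and 0.003 m and angle between plate's own z axis and vertical below 0.04 rad and angle between the x axis of plate and the x axis of chassis, either way round below 0.07 rad and linear speed of plate below 0.02 m/s and angular speed of plate below 0.1 rad/s and contact force between plate and chassis above 0.3 N); the robot touches nothing.
It fails at once if the plate is dropped or thrown: it moves faster than 0.45 m/s with no finger on it (linear speed of plate above 0.45 m/s and contact force between the fingers and plate below 0.05 N).
It fails at once if the plate falls to the bench (height (world z) of plate below 0.03 m).
It fails at once if another thing on the bench is shifted by more than 20 mm (distance of any of transformer, carton, jar, spool, screwdriver, socket from where it was at the start of the episode above 0.02 m).
It also fails if it takes over 51 s, if anything falls off the work surface, if the arm or the gripper's body presses on something with over 40 N, if the wrist force passes 120 N, or if a joint passes its speed limit or range.

### The arm

A 6-joint arm with a two-finger parallel gripper is mounted at the origin on the work surface. World frame = base frame: x ahead of the robot, y to its left, z up, the work surface at z = 0. Lengths are in m, angles in rad, forces in N, time in s.
With the tool pointing down it reaches from about 0.3 to 1 m from the base axis. Payload 5.1 kg.
Tool frame: the origin (TCP) lies midway between the tips of the shut fingers; the grasp point (between the pads) lies 19 mm behind it; z points along the fingers, x is the direction in which the jaws open and shut, and the axes are right-handed (so a half turn about z gives the same grasp; the last joint's range is limited). The gripper opens to 95 mm and grips with 3 to 60 N. Pads are 20 mm wide; open, the fingers measure 119 mm over their backs; the gripper's body (75 mm by 180 mm) begins 59 mm behind the grasp point.
Start: joints at [-1.237, 0.124, 1.65, -0, 1.367, -0.083], TCP at [0.263, -0.594, 0.215] pointing down, gripper open.
Joint ranges: [-2.61, 2.61], [-1.02, 2.33], [0.03, 2.71], [-1.35, 4.49], [0.32, 2.68], [-2.91, 2.91]. Speed limits (rad/s): [2.57, 2.57, 3.14, 3.14, 3.14, 3.14].

### API

Orientations are given as a unit quaternion [x, y, z, w].
In Python, from rig import env gives the robot as it stands. The module is installed in compiled form; this text tells all that it offers.
- The arm moves only by the tool move_arm, never from a script. Its argument "series" is text: rows parted by semicolons, each of 6 numbers parted by spaces: the shift along the tool's x, y, z in cm, then the turn, a rotation vector about the tool's x, y, z in units of 5 degrees (1.0 is 5 degrees). A call has 1 to 12 rows; each row is the pose to reach, as a shift and turn from the pose commanded when the call began, along the tool's axes at that moment; what a row does not reach only later rows make up. A row lasts 1/10 s, in which the tool goes at most 50 mm and 8.59 degrees, less where a joint would pass 70% of its speed; a pose out of reach is approached as far as the arm can. A call with a gripper value outside its range is refused whole. "grip" is the opening, from 0 (shut) to 1 (fully open), set as the call begins (left out, the last holds). The fingers move at their own pace and stop on an object; "grip_force" is the grip in N (left out, the last holds). Time passes only in rows, so rows that repeat a pose let the fingers close. It gives the time, the measured TCP pose, the force and the opening at its end, in the units of the state.
- env.observe(): the state, without advancing time (a new reading comes with each control period).
- env.camera(name): name is "scene" or "top"; returns a dict with "pixels" (400x640x3 uint8, red, green, blue), "fx", "fy", "cx", "cy" (pixels), "rvec" (rotation vector, rad) and "tvec" (3), from world to camera coordinates, as OpenCV has them. Camera axes: x right, y down, z forward; pixel columns grow to the right and rows downward; lengths in m; the calibration is good to about 2 mm. A picture is of the moment at which its call begins. There is no depth.
- env.sign_off(): hands the job in, once; it reports no verdict.
Trained networks look in the newest picture that a camera, given by its name, has taken for a name from the list of things; names that differ only in an ending like _2 or _b are one class to them, and where a whole thing is asked for, a point or a joint stands for the part that bears it (a point fixed in the world has none). Each returns a list of dicts, best first, with "confidence" (0 to 1); they miss things now and then, are a little off and sometimes report something else, mostly with a low value. They report only what shows in the picture. A call takes as long as a camera call. They do not tell look-alikes from the thing itself.
- env.outline_of(query, camera): "region" (400x640 bool, what is visible of it) and "box" ([centre column, centre row, width, height] in pixels, round what is visible of it).
The state is a dict: "time_s": time; "joint_pos": joint angles; "qvel": joint speeds; "joint_torque": joint torques, N m; "tool_pos": TCP position; "orientation": TCP orientation; "wrist_force": force on the tool from outside, world axes, zero at the start; "torque": the same for the moment, N m; "finger_gap": finger opening in m.
Only numpy, scipy, OpenCV 4.12 (cv2) and the standard library are available. Lean on these libraries where they do the work, as an engineer would, in place of code of your own. Each camera call takes 0.05 s, during which the arm holds its last target. There are 200 camera calls.

## Working session

There is one attempt and no reset: what is moved stays moved. The work goes in short steps, Python scripts to look and compute and a tool call to move; the robot and the scene stay as the last step left them, time stands still between calls to the robot, and variables do not carry over. Pictures are saved under pics/ and viewed, about 8 in all and at most 12, crops included, and the job is handed in when it is done.

Besides the shell and the picture viewer there is one more tool, called after "Emit:" by a JSON object that holds its "name" and its "arguments". move_arm: Moves the arm, as the interface text tells. Its arguments: {"type":"object","properties":{"series":{"type":"string"},"grip":{"type":"number"},"grip_force":{"type":"number"}},"required":["series"]}

```bash
mkdir -p pics; cat > h.py <<'E'
import numpy as np, cv2
from rig import env
def cam(n,save=None):
    c=env.camera(n); c['R']=cv2.Rodrigues(np.array(c['rvec'],float))[0]; c['t']=np.array(c['tvec'],float).ravel()
    c['bgr']=np.ascontiguousarray(np.array(c['pixels'])[:,:,::-1])
    if save: cv2.imwrite('pics/'+save,c['bgr'])
    return c
def w(c,uv,z):
    uv=np.atleast_2d(np.array(uv,float)); d=np.c_[(uv[:,0]-c['cx'])/c['fx'],(uv[:,1]-c['cy'])/c['fy'],np.ones(len(uv))]@c['R']
    o=-c['R'].T@c['t']; return o+d*((z-o[2])/d[:,2])[:,None]
def px(c,P):
    P=np.atleast_2d(P)@c['R'].T+c['t']; return np.c_[c['fx']*P[:,0]/P[:,2]+c['cx'],c['fy']*P[:,1]/P[:,2]+c['cy']]
E
python3 - <<'E'
from h import *
a=cam('top','top0.png'); b=cam('scene','scene0.png')
cv2.imwrite('pics/both.png',cv2.resize(np.vstack([a['bgr'],b['bgr']]),(480,600)))
print(-a['R'].T@a['t'],a['fx'],-b['R'].T@b['t'])
for n,z in dict(plate=.065,riser=.06,chassis=.06,transformer=.085,carton=.09,jar=.08,spool=.06,screwdriver=.02,socket=.02).items():
    for o in env.outline_of(n,'top'):
        r=np.argwhere(o['region'])[:,::-1].astype(np.float32); m=cv2.minAreaRect(r)
        bp=cv2.boxPoints(m); W=w(a,bp,z); 
        print(n,round(o['confidence'],2),np.round(o['box']),len(r),'rect world',W[:,:2].round(3).tolist())
E
```

```text
[ 0.37746505 -0.01622588  1.11298077] 518.399998358623 [ 1.19356773 -0.43266399  0.85434631]
plate 0.89 [480. 199.  76.  41.] 2286 rect world [[0.57, -0.223], [0.591, -0.372], [0.526, -0.377], [0.506, -0.229]]
riser 0.74 [469. 202. 122.  52.] 2749 rect world [[0.575, -0.155], [0.606, -0.397], [0.514, -0.404], [0.483, -0.165]]
chassis 0.8 [180. 288. 107.  56.] 4352 rect world [[0.339, 0.417], [0.423, 0.408], [0.39, 0.187], [0.308, 0.198]]
chassis 0.69 [212. 197.  76.  32.] 2287 rect world [[0.514, 0.32], [0.582, 0.321], [0.577, 0.164], [0.51, 0.164]]
chassis 0.55 [449. 313. 112.  63.] 4647 rect world [[0.336, -0.12], [0.389, -0.328], [0.304, -0.345], [0.253, -0.14]]
chassis 0.52 [377. 112.  30.  39.] 798 rect world [[0.702, -0.058], [0.778, -0.072], [0.767, -0.128], [0.691, -0.113]]
transformer 0.72 [304. 109.  40.  43.] 1374 rect world [[0.765, 0.104], [0.784, 0.037], [0.696, 0.013], [0.677, 0.079]]
carton 0.66 [235. 109.  41.  48.] 1496 rect world [[0.686, 0.239], [0.775, 0.232], [0.764, 0.149], [0.676, 0.157]]
jar 0.56 [377. 111.  30.  35.] 807 rect world [[0.695, -0.057], [0.771, -0.071], [0.76, -0.126], [0.685, -0.111]]
spool 0.75 [431. 118.  35.  39.] 1055 rect world [[0.698, -0.156], [0.776, -0.194], [0.746, -0.253], [0.668, -0.215]]
screwdriver 0.83 [321. 292.  95.  16.] 668 rect world [[0.356, 0.118], [0.381, 0.117], [0.375, -0.079], [0.349, -0.078]]
socket 0.64 [324. 207.  18.  22.] 299 rect world [[0.554, 0.034], [0.555, -0.005], [0.514, -0.005], [0.513, 0.033]]
```

View pics/top0.png

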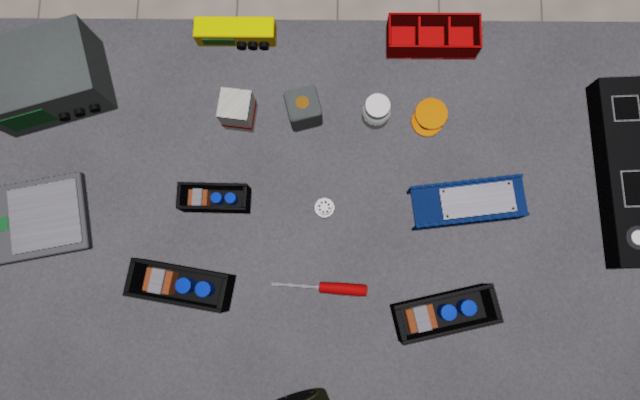

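View pics/scene0.png

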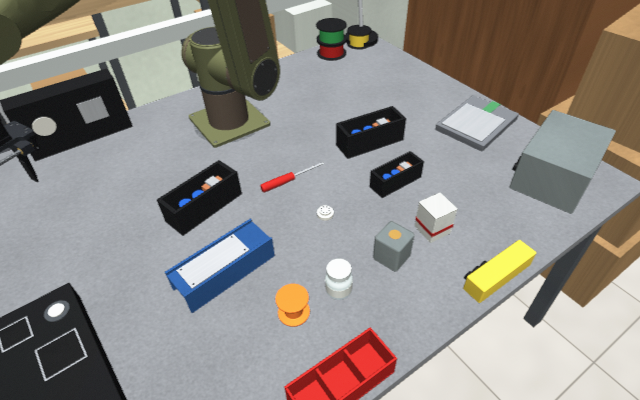

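The three things that look like the case are at (212,197), (180,287) and (446,314). The one at (212,197) is the smallest: its rectangle is about 157 x 67 mm including the visible walls, against about 220 mm for the others. That makes it the target. I'll fit poses next and confirm it in an enlarged crop.

```bash
cat >> h.py <<'E'
from scipy.optimize import minimize
from scipy.spatial.transform import Rotation as Ro
def corners(p,L,W,z0,z1):
    x,y,a=p; c,s=np.cos(a),np.sin(a)
    return np.array([[x+c*i*L/2-s*j*W/2,y+s*i*L/2+c*j*W/2,z] for z in(z0,z1) for i,j in((1,1),(1,-1),(-1,-1),(-1,1))])
def mask(c,P):
    m=np.zeros((1600,2560),np.uint8); h=cv2.convexHull(((px(c,P)+.5)*4).astype(np.float32)).round().astype(int)
    cv2.fillConvexPoly(m,h,1); return cv2.resize(m.astype(np.float32),(640,400),interpolation=cv2.INTER_AREA)
def fit(views,p0,L,W,z0,z1):
    def f(p):
        e=0
        for c,M in views:
            m=mask(c,corners(p,L,W,z0,z1)); e+=1-np.minimum(m,M).sum()/np.maximum(m,M).sum()
        return e/len(views)
    p0=np.array(p0); r=minimize(f,p0,method='Nelder-Mead',options=dict(initial_simplex=np.vstack([p0,p0+[.01,0,0],p0+[0,.01,0],p0+[0,0,.06]]),xatol=1e-4,fatol=1e-4)); return r.x,r.fun
def region(q,n,c,p):
    u=px(c,p)[0]; best=min(env.outline_of(q,n),key=lambda o:np.hypot(*(np.array(o['box'][:2])-u)),default=None)
    return None if best is None else np.array(best['region']).astype(np.float32)
E
python3 - <<'E'
from h import *
C={n:cam(n) for n in('top','scene')}
for q,g,D in (('plate',(.548,-.3,1.7),(.15,.064,.06,.065)),('chassis',(.545,.243,1.57),(.146,.056,0,.06)),('riser',(.545,-.28,1.7),(.23,.086,0,.068))):
    V={n:(C[n],region(q,n,C[n],[g[0],g[1],.05])) for n in C}
    if q=='riser':
        for n in V: 
            pm=region('plate',n,C[n],[.548,-.3,.06]); V[n]=(V[n][0],np.maximum(V[n][1],pm))
    for k,v in dict(top=[V['top']],scene=[V['scene']],both=list(V.values())).items():
        x,e=fit(v,g,*D); print(q,k,x.round(4),round(e,3))
    for n in C:
        cv2.polylines(C[n]['bgr'],[],True,0)
    for n in C: V[n]
    for n in C:
        P=px(C[n],corners(x,*D)[4:]); C[n].setdefault('ov',[]).append(P)
print({k:np.round(v,4) if hasattr(v,'__len__') else v for k,v in env.observe().items()})
S=3; im=cv2.resize(C['top']['bgr'],None,fx=S,fy=S,interpolation=cv2.INTER_CUBIC)
for P in C['top']['ov']: cv2.polylines(im,[((P+.5)*S).round().astype(int)],True,(0,255,0),1)
a=im[160*S:240*S,165*S:265*S]; b=im[160*S:240*S,400*S:540*S]
cv2.imwrite('pics/crop1.png',np.hstack([a,b]))
E
```

```text
plate top [ 0.5485 -0.2999  1.7169] 0.029
plate scene [ 0.5476 -0.3007  1.699 ] 0.082
plate both [ 0.5487 -0.3001  1.7141] 0.054
chassis top [0.5495 0.2472 1.5682] 0.035
chassis scene [0.5501 0.2454 1.5522] 0.031
chassis both [0.5493 0.2467 1.5577] 0.037
riser top [ 0.5467 -0.2828  1.702 ] 0.064
riser scene [ 0.5459 -0.2834  1.7032] 0.045
riser both [ 0.5467 -0.2834  1.7016] 0.056
{'time_s': 1.05, 'joint_pos': array([-1.2366,  0.1238,  1.6503, -0.    ,  1.3675, -0.0826]), 'qvel': array([ 0.0008,  0.0022, -0.0003,  0.0013, -0.0009,  0.0004]), 'joint_torque': array([-1.00000e-04, -4.17595e+01, -3.60237e+01,  7.74000e-02,
        4.29000e-02, -0.00000e+00]), 'tool_pos': array([ 0.2631, -0.5943,  0.2147]), 'orientation': array([ 0.8381, -0.5455, -0.    ,  0.    ]), 'wrist_force': array([-0.0256, -0.2546, -0.1321]), 'torque': array([-0.0163,  0.0179,  0.0002]), 'finger_gap': 0.09523614662236521}
```

View pics/crop1.png

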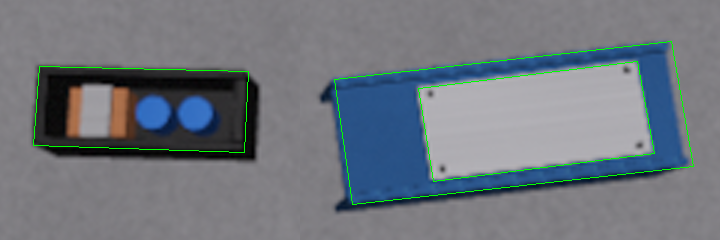

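The crop confirms the target: the 146 x 56 mm model fits the case at (212,197). I fitted the plate and riser as well. The plate's centre is at about -17 mm along the riser. I'll push it towards the +y end, from behind its -y end.

```bash
cat >> h.py <<'E'
RIS=np.array([.5467,-.2832]); RA=1.702; U=np.array([np.cos(RA),np.sin(RA)]); V=np.array([-U[1],U[0]])
def rs(s,t=0): return RIS+s*U+t*V
def go(xy,z,yaw):
    o=env.observe(); R=Ro.from_quat(o['orientation']); d=np.r_[xy,z]-o['tool_pos']
    T=Ro.from_matrix(np.array([[np.cos(yaw),np.sin(yaw),0],[np.sin(yaw),-np.cos(yaw),0],[0,0,-1]]).T)
    print('cm',(R.inv().apply(d)*100).round(2),'u5',np.rad2deg((R.inv()*T).as_rotvec()).round(2)/5)
E
python3 - <<'E'
from h import *
go(rs(-.115,0),.13,RA-np.pi/2)
E
```

```text
cm [ -5.94 -35.29   8.46] u5 [  0.      0.    -14.726]
```

Emit:
{"name": "move_arm", "arguments": {"series": "-5.94 -35.29 8.46 0 0 -14.73;-5.94 -35.29 8.46 0 0 -14.73;-5.94 -35.29 8.46 0 0 -14.73;-5.94 -35.29 8.46 0 0 -14.73;-5.94 -35.29 8.46 0 0 -14.73;-5.94 -35.29 8.46 0 0 -14.73;-5.94 -35.29 8.46 0 0 -14.73;-5.94 -35.29 8.46 0 0 -14.73;-5.94 -35.29 8.46 0 0 -14.73;-5.94 -35.29 8.46 0 0 -14.73;-5.94 -35.29 8.46 0 0 -14.73;-5.94 -35.29 8.46 0 0 -14.73", "grip": 0}}

```text
time_s: 2.25
tool_pos: [0.5614, -0.3977, 0.1304]
orientation: [0.998, 0.065, 0.0, 0.0]
wrist_force: [-0.4, -1.2, -0.3]
finger_gap: 0.0045
```

```bash
python3 - <<'E'
from h import *
go(rs(-.115,0),.0625,RA-np.pi/2); go(rs(0,0),.0625,RA-np.pi/2); o=env.observe(); print(o['time_s'],o['wrist_force'],o['finger_gap'])
E
```

```text
cm [ 0.04 -0.05  6.79] u5 [ 0.004 -0.004 -0.022]
cm [ 1.000e-02 -1.155e+01  6.780e+00] u5 [ 0.004 -0.004 -0.022]
2.25 [-0.39765346 -1.15557118 -0.25398217] 0.004463885100262407
```

Emit:
{"name": "move_arm", "arguments": {"series": "0 0 3 0 0 0;0 0 5 0 0 0;0 0 6.3 0 0 0;0 0 6.8 0 0 0;0 0 6.85 0 0 0;0 0 6.85 0 0 0"}}

```text
time_s: 2.85
tool_pos: [0.5623, -0.3978, 0.0628]
orientation: [0.998, 0.065, 0.001, 0.001]
wrist_force: [0.3, -0.4, -0.3]
finger_gap: 0.0006
```

Emit:
{"name": "move_arm", "arguments": {"series": "0 -0.5 0 0 0 0;0 -1 0 0 0 0;0 -1.5 0 0 0 0;0 -2 0 0 0 0;0 -2.5 0 0 0 0;0 -3 0 0 0 0;0 -3.5 0 0 0 0;0 -4 0 0 0 0;0 -4 0 0 0 0"}}

```text
time_s: 3.75
tool_pos: [0.5563, -0.3565, 0.0613]
orientation: [0.998, 0.066, -0.0, -0.001]
wrist_force: [0.3, 0.2, -0.3]
finger_gap: 0.0004
```

```bash
python3 - <<'E'
from h import *
c=cam('top'); b=cam('scene')
S=4; cv2.imwrite('pics/push1.png',np.hstack([cv2.resize(c['bgr'][150:240,395:535],None,fx=2.8,fy=2.8),cv2.resize(b['bgr'][190:280,150:290],None,fx=2.8,fy=2.8)]))
M=region('plate','top',c,[.543,-.27,.06])
if M is not None:
    x,e=fit([(c,M)],(.544,-.28,1.702),.15,.064,.06,.065); print(x,e,(x[:2]-RIS)@U)
go(rs(0,0),.062,RA-np.pi/2); print(env.observe()['wrist_force'])
E
```

```text
[ 0.54446737 -0.26874568  1.69292411] 0.08989733457565308 0.014622173407271835
cm [ 0.02 -7.45 -0.09] u5 [-0.012  0.008  0.002]
[ 0.61020968  0.45860612 -0.23170939]
```

View pics/push1.png

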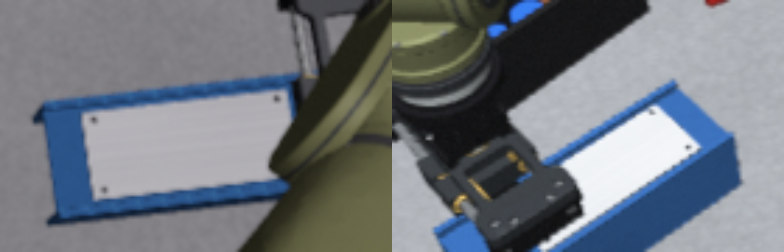

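The plate follows the finger: its leading edge is at about column 424 and the riser's end at about 412, so its centre is at about +15 mm. I'll keep pushing.

Emit:
{"name": "move_arm", "arguments": {"series": "0 -0.5 0 0 0 0;0 -1 0 0 0 0;0 -1.5 0 0 0 0;0 -2 0 0 0 0;0 -2.5 0 0 0 0;0 -3 0 0 0 0;0 -3.5 0 0 0 0;0 -4 0 0 0 0;0 -4.5 0 0 0 0;0 -5 0 0 0 0;0 -5.5 0 0 0 0;0 -6 0 0 0 0"}}

```text
time_s: 5.1
tool_pos: [0.5486, -0.2976, 0.0616]
orientation: [0.998, 0.066, 0.0, 0.0]
wrist_force: [0.7, -0.0, -0.3]
finger_gap: 0.0002
```

Emit:
{"name": "move_arm", "arguments": {"series": "0 -0.4 0 0 0 0;0 -0.8 0 0 0 0;0 -1.2 0 0 0 0;0 -1.6 0 0 0 0;0 -1.8 0 0 0 0;0 -1.8 0 0 0 0;0 -1.8 0 0 0 0"}}

```text
time_s: 5.8
tool_pos: [0.5463, -0.2801, 0.0616]
orientation: [0.998, 0.066, -0.0, -0.0]
wrist_force: [-0.3, -0.0, 0.8]
finger_gap: 0.0004
```

```bash
python3 - <<'E'
from h import *
c=cam('top'); b=cam('scene')
cv2.imwrite('pics/push2.png',np.hstack([cv2.resize(c['bgr'][150:240,375:515],None,fx=2.8,fy=2.8),cv2.resize(b['bgr'][190:280,170:310],None,fx=2.8,fy=2.8)]))
V=[]
for n,k in(('top',c),('scene',b)):
    M=region('plate',n,k,[.535,-.2,.06])
    if M is not None:
        x,e=fit([(k,M)],(*rs(.095),1.702),.15,.064,.06,.065); print(x,e,(x[:2]-RIS)@U)
o=env.observe(); print(o['wrist_force'],(o['tool_pos'][:2]-RIS)@U)
E
```

```text
[ 0.53472562 -0.18917067  1.71485195] 0.1465044617652893 0.09478773990168976
[ 0.53495679 -0.19231989  1.71402534] 0.3862956762313843 0.09163534087811497
[-0.37133155  0.28565222 -0.62960157] 0.002972554360467789
```

View pics/push2.png

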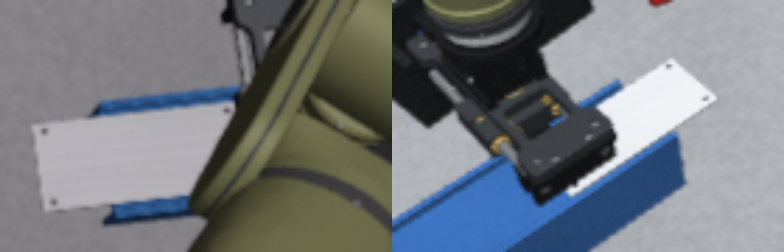

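The plate's centre is at about +94 mm and it lies flat, sticking out about 54 mm. I'll give it one last small push, then back off and rise.

Emit:
{"name": "move_arm", "arguments": {"series": "0 -0.3 0 0 0 0;0 -0.5 0 0 0 0;0 -0.5 0 0 0 0;0 -0.5 0 0 0 0;0 0 0 0 0 0;0 0.5 0 0 0 0;0 0.5 -3 0 0 0;0 0.5 -7 0 0 0;0 0.5 -7 0 0 0;0 0.5 -7 0 0 0"}}

```text
time_s: 7.0
tool_pos: [0.5478, -0.2861, 0.1332]
orientation: [0.998, 0.065, 0.001, 0.001]
wrist_force: [-0.1, 0.2, 0.8]
finger_gap: 0.0005
```

```bash
python3 - <<'E'
from h import *
go(rs(.135),.13,RA-np.pi/2)
E
```

```text
cm [ -0.08 -13.8    0.29] u5 [ 0.024 -0.028 -0.002]
```

Emit:
{"name": "move_arm", "arguments": {"series": "-0.08 -4 0.2 0 0 0;-0.08 -8 0.2 0 0 0;-0.08 -12 0.2 0 0 0;-0.08 -13.8 0.2 0 0 0;-0.08 -13.8 0.2 0 0 0;-0.08 -13.8 0.2 0 0 0;-0.08 -13.8 0.2 0 0 0;-0.08 -13.8 0.2 0 0 0", "grip": 1}}

```text
time_s: 7.8
tool_pos: [0.5282, -0.1496, 0.1295]
orientation: [0.998, 0.065, -0.0, 0.0]
wrist_force: [0.7, 0.4, -0.1]
finger_gap: 0.0591
```

```bash
python3 - <<'E'
from h import *
c=cam('top'); b=cam('scene')
cv2.imwrite('pics/grip1.png',np.hstack([cv2.resize(c['bgr'][150:240,375:515],None,fx=2.8,fy=2.8),cv2.resize(b['bgr'][190:280,170:310],None,fx=2.8,fy=2.8)]))
for n,k in(('top',c),('scene',b)):
    M=region('plate',n,k,[.535,-.2,.06])
    if M is not None:
        x,e=fit([(k,M)],(*rs(.1),1.702),.15,.064,.06,.065); print(n,x,e,(x[:2]-RIS)@U,(x[:2]-RIS)@V)
go(rs(.135),.0435,RA-np.pi/2); o=env.observe(); print((o['tool_pos'][:2]-RIS)@U,o['finger_gap'])
E
```

```text
scene [ 0.53408135 -0.18960266  1.70505295] 0.05528908967971802 0.09444374575488776 0.0002650794496281612
cm [0.09 0.04 8.6 ] u5 [ 0.     0.    -0.008]
0.13541265922277598 0.07484920883492113
```

View pics/grip1.png

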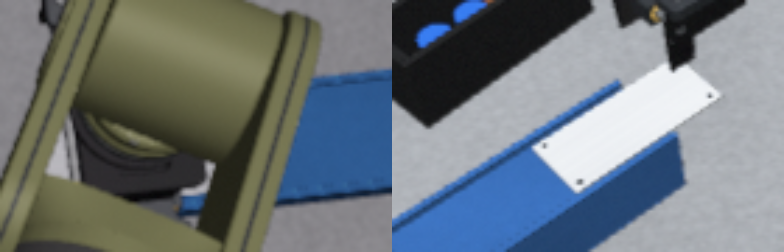

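The plate is still flat, with its centre at about +95 to +100 mm and its free end clear. The fingers need a moment more to open fully, then I go down.

Emit:
{"name": "move_arm", "arguments": {"series": "0 0 0 0 0 0;0 0 0 0 0 0;0 0 0 0 0 0;0 0 0 0 0 0;0 0 2.5 0 0 0;0 0 5 0 0 0;0 0 7 0 0 0;0 0 8.3 0 0 0;0 0 8.6 0 0 0;0 0 8.6 0 0 0", "grip": 1}}

```text
time_s: 9.0
tool_pos: [0.5281, -0.1484, 0.0435]
orientation: [0.998, 0.066, -0.0, -0.0]
wrist_force: [0.8, 0.0, -0.0]
finger_gap: 0.0952
```

Emit:
{"name": "move_arm", "arguments": {"series": "0 0 0 0 0 0;0 0 0 0 0 0;0 0 0 0 0 0;0 0 0 0 0 0;0 0 0 0 0 0;0 0 0 0 0 0;0 0 0 0 0 0;0 0 0 0 0 0", "grip": 0.5, "grip_force": 55}}

```text
time_s: 9.8
tool_pos: [0.5284, -0.1485, 0.0439]
orientation: [0.998, 0.066, 0.0, 0.0]
wrist_force: [1.0, 0.4, 2.5]
finger_gap: 0.0633
```

Emit:
{"name": "move_arm", "arguments": {"series": "0 0 0 0 0 0;0 0 0 0 0 0;0 0 -0.5 0 0 0;0 0 -1.2 0 0 0;0 0 -2.2 0 0 0;0 0 -3.5 0 0 0;0 0 -5 0 0 0;0 0 -6.5 0 0 0;0 0 -7.5 0 0 0;0 0 -8 0 0 0;0 0 -8 0 0 0", "grip": 0.2}}

```text
time_s: 10.9
tool_pos: [0.5286, -0.1486, 0.1248]
orientation: [0.998, 0.066, 0.001, 0.0]
wrist_force: [-0.3, 0.0, -1.6]
finger_gap: 0.0629
```

```bash
python3 - <<'E'
from h import *
c=cam('top'); b=cam('scene')
cv2.imwrite('pics/lift.png',np.hstack([cv2.resize(c['bgr'][150:240,375:515],None,fx=2.8,fy=2.8),cv2.resize(b['bgr'][160:280,160:300],(392,336))[:252]]))
z=env.observe()['tool_pos'][2]+.019
M=region('plate','scene',b,[.535,-.2,z])
if M is not None:
        x,e=fit([(b,M)],(*rs(.1),1.702),.15,.064,z-.0025,z+.0025); print(x,e,(x[:2]-RIS)@U,(x[:2]-RIS)@V)
o=env.observe();print(o['wrist_force'],o['torque'],o['finger_gap'],o['joint_pos'])
go([.545,.285],.14,-.01)
E
```

```text
[ 0.53397262 -0.19288232  1.72543244] 0.23274266719818115 0.09120650094527616 0.0008019514764916308
[ 0.0639845  -0.24727591 -1.61552177] [ 0.05273791 -0.12351745  0.01460199] 0.0632058094100864 [-3.71948133e-01 -2.39533723e-02  1.96357737e+00 -2.03289006e-05
  1.20350588e+00 -5.03318259e-01]
cm [  7.41 -42.72  -1.71] u5 [-0.008  0.016  1.62 ]
```

View pics/lift.png

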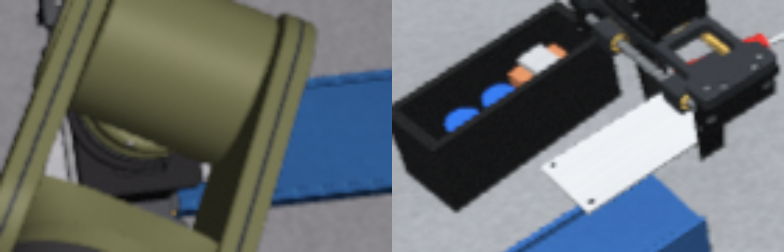

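The plate is lifted and held. Weight on the wrist is about 1.6 N. I'll carry it towards the case, with room to spare above the bench.

Emit:
{"name": "move_arm", "arguments": {"series": "0 -0.7 -0.6 0 0 0;0.3 -2 -1.2 0 0 0.1;0.7 -4 -1.7 0 0 0.2;1.2 -6.5 -1.7 0 0 0.3;1.7 -9.5 -1.7 0 0 0.4;2.2 -12.5 -1.7 0 0 0.5;2.7 -15.5 -1.7 0 0 0.6;3.2 -18.5 -1.7 0 0 0.7;3.7 -21.5 -1.7 0 0 0.8;4.2 -24.5 -1.7 0 0 0.95;4.7 -27.5 -1.7 0 0 1.1;5.2 -30 -1.7 0 0 1.2"}}

```text
time_s: 12.25
tool_pos: [0.5397, 0.1577, 0.1404]
orientation: [1.0, 0.014, -0.0, -0.0]
wrist_force: [-0.3, -0.3, -1.3]
finger_gap: 0.0633
```

```bash
python3 - <<'E'
from h import *
go([.549,.285],.14,-.01)
E
```

```text
cm [  1.28 -12.7    0.04] u5 [-0.002  0.008  0.426]
```

Emit:
{"name": "move_arm", "arguments": {"series": "0.2 -2 0 0 0 0.1;0.5 -4.5 0 0 0 0.2;0.8 -7 0 0 0 0.3;1.0 -9.3 0 0 0 0.4;1.2 -11.2 0 0 0 0.43;1.28 -12.3 0 0 0 0.43;1.28 -12.7 0 0 0 0.43;1.28 -12.7 0 0 0 0.43;1.28 -12.7 0 0 0 0.43"}}

```text
time_s: 13.15
tool_pos: [0.5496, 0.2824, 0.1404]
orientation: [1.0, -0.006, -0.0, 0.0]
wrist_force: [0.5, 0.4, -2.6]
finger_gap: 0.0634
```

```bash
cat >> h.py <<'E'
def held(c,M,z,yaw,x0):
    # plate pinned at tool: unknown d (centre behind TCP along -U'), sag angle
    pass
E
python3 - <<'E'
from h import *
c=cam('top'); b=cam('scene')
cv2.imwrite('pics/carry.png',np.hstack([cv2.resize(c['bgr'][150:240,160:300],None,fx=2.8,fy=2.8),cv2.resize(b['bgr'][110:200,330:470],None,fx=2.8,fy=2.8)]))
o=env.observe(); print(o['tool_pos'],o['torque'],o['wrist_force'])
for n in('top','scene'):
    for r in env.outline_of('plate',n): print(n,r['confidence'],np.round(r['box']),r['region'].sum())
E
```

```text
[0.54972005 0.28230679 0.14055312] [ 0.07371216 -0.06432298 -0.01484649] [-1.29217811  0.18966721 -2.59538518]
top 0.84 [214. 188.  61.  38.] 1896
scene 0.72 [396. 137.  44.  34.] 828
scene 0.17 [328. 212.  16.  18.] 218
```

View pics/carry.png

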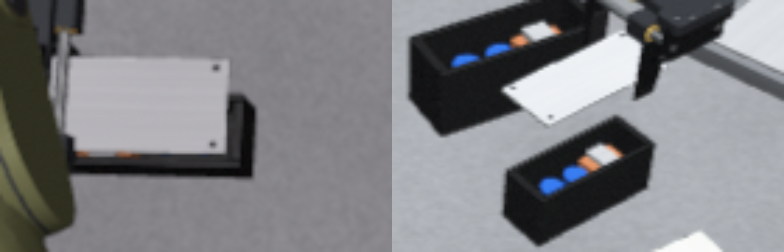

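Both cameras see the plate's two tail corner dots: top crop (216,68) and (213,144), scene crop (513,91) and (550,117). I'll triangulate them to get sag and offset.

```bash
cat >> h.py <<'E'
def dot(c,u,r=3):
    g=cv2.cvtColor(c['bgr'],cv2.COLOR_BGR2GRAY).astype(float); u=np.array(u)
    for _ in range(2):
        i,j=np.round(u).astype(int); p=g[j-r:j+r+1,i-r:i+r+1]; wt=np.clip(np.median(p)-p-15,0,None)
        Y,X=np.mgrid[j-r:j+r+1,i-r:i+r+1]; u=np.array([(X*wt).sum(),(Y*wt).sum()])/wt.sum()
    return u
def tri(c,u,b,v):
    K=lambda k:np.array([[k['fx'],0,k['cx']],[0,k['fy'],k['cy']],[0,0,1]])@np.c_[k['R'],k['t']]
    X=cv2.triangulatePoints(K(c),K(b),np.float64(u).reshape(2,1),np.float64(v).reshape(2,1)).ravel(); X=X[:3]/X[3]
    return X,np.linalg.norm(px(c,X)[0]-u),np.linalg.norm(px(b,X)[0]-v)
E
python3 - <<'E'
from h import *
c=cam('top'); b=cam('scene')
for a,s in (((216,68),(550,117)),((213,144),(513,91))):
    u=dot(c,(160+a[0]/2.8-.3,150+a[1]/2.8-.3)); v=dot(b,(330+(s[0]-392)/2.8-.3,110+s[1]/2.8-.3),2)
    print(u,v,*tri(c,u,b,v))
for n,k in(('top',c),('scene',b)):
    V=[(k,region('chassis',n,k,[.549,.247,.03]))]
E
```

```text
[236.87179487 173.61217949] [386.00518135 152.97409326] [0.57576107 0.17507761 0.15544396] 0.9461464449777028 0.9955695532023233
[235.74285714 201.35873016] [370.71768202 142.02674591] [0.52155251 0.1731255  0.15728159] 1.7429265529329894 1.7694124002274252
```

The tail sags about 5 mm (around 2.7°), and the plate's centre is about 39 mm behind the TCP. Next I'll shift 3 mm and lower slowly, so the tail lands first and levels the plate.

Emit:
{"name": "move_arm", "arguments": {"series": "0 -0.3 1.5 0 0 0;0 -0.3 3.5 0 0 0;0 -0.3 5.5 0 0 0;0 -0.3 7 0 0 0;0 -0.3 8 0 0 0;0 -0.3 8.3 0 0 0;0 -0.3 8.6 0 0 0;0 -0.3 8.6 0 0 0;0 -0.3 8.6 0 0 0"}}

```text
time_s: 14.45
tool_pos: [0.5504, 0.2864, 0.0555]
orientation: [1.0, -0.005, 0.001, -0.0]
wrist_force: [0.3, 0.4, -1.1]
finger_gap: 0.0632
```

```bash
python3 - <<'E'
from h import *
c=cam('top'); b=cam('scene')
cv2.imwrite('pics/low.png',np.hstack([cv2.resize(c['bgr'][150:240,160:300],None,fx=2.8,fy=2.8),cv2.resize(b['bgr'][130:220,340:480],None,fx=2.8,fy=2.8)]))
o=env.observe(); print(o['wrist_force'],o['finger_gap'])
go([.5495,.2855],.044,-.008)
E
```

```text
[-0.16875403 -0.1486154  -1.63507507] 0.06313056254637708
cm [-0.08  0.08  1.15] u5 [-0.008 -0.016 -0.032]
```

View pics/low.png

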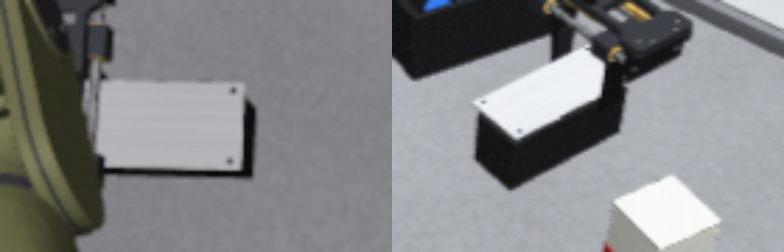

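The plate hovers over the rim and lines up with the case in both views. I'll do the final lowering now.

Emit:
{"name": "move_arm", "arguments": {"series": "-0.05 0.08 0.2 0 0 0;-0.05 0.08 0.4 0 0 0;-0.05 0.08 0.6 0 0 0;-0.05 0.08 0.8 0 0 0;-0.05 0.08 0.95 0 0 0;-0.05 0.08 1.05 0 0 0;-0.05 0.08 1.13 0 0 0;-0.05 0.08 1.15 0 0 0;-0.05 0.08 1.15 0 0 0;-0.05 0.08 1.15 0 0 0"}}

```text
time_s: 15.55
tool_pos: [0.5495, 0.2854, 0.044]
orientation: [1.0, -0.005, 0.0, -0.0]
wrist_force: [-3.2, -1.4, 4.8]
finger_gap: 0.0632
```

```bash
python3 - <<'E'
from h import *
c=cam('top'); b=cam('scene'); V=[]
for n,k in(('top',c),('scene',b)):
    M=region('plate',n,k,[.549,.24,.06])
    if M is not None:
        x,e=fit([(k,M)],(.549,.247,1.56),.15,.064,.06,.065); print(n,x,e)
o=env.observe(); print(o['tool_pos'],o['wrist_force'],o['finger_gap'])
E
```

```text
top [0.5492034  0.24416014 1.57457605] 0.35350143909454346
scene [0.54900868 0.24176426 1.56826524] 0.17098963260650635
[0.54953263 0.28542873 0.04402151] [-2.77259381 -1.08421553  5.06270823] 0.06322089476338075
```

Emit:
{"name": "move_arm", "arguments": {"series": "0 0 0 0 0 0;0 0 0 0 0 0;0 0 0 0 0 0;0 0 0 0 0 0;0 0 0 0 0 0;0 0 0 0 0 0;0 0 0 0 0 0;0 0 0 0 0 0", "grip": 0.9}}

```text
time_s: 16.55
tool_pos: [0.5493, 0.2853, 0.0431]
orientation: [1.0, -0.005, 0.0, -0.0]
wrist_force: [-0.6, 0.2, 0.5]
finger_gap: 0.0859
```

Emit:
{"name": "move_arm", "arguments": {"series": "0 0 -1 0 0 0;0 0 -3 0 0 0;0 0 -6 0 0 0;0 0 -10 0 0 0;0 -4 -12 0 0 0;0 -8 -12 0 0 0;0 -12 -12 0 0 0;0 -16 -12 0 0 0;0 -19 -12 0 0 0;0 -19 -12 0 0 0"}}

```text
time_s: 17.55
tool_pos: [0.5506, 0.4787, 0.1637]
orientation: [1.0, -0.004, 0.0, -0.001]
wrist_force: [-0.1, -0.3, -0.0]
finger_gap: 0.0856
```

```bash
python3 - <<'E'
from h import *
c=cam('top'); b=cam('scene')
cv2.imwrite('pics/placed.png',np.hstack([cv2.resize(c['bgr'][150:240,160:300],None,fx=2.8,fy=2.8),cv2.resize(b['bgr'][130:220,340:480],None,fx=2.8,fy=2.8)]))
V=[]
for n,k in(('top',c),('scene',b)):
    M=region('plate',n,k,[.549,.245,.06])
    if M is not None:
        V.append((k,M)); x,e=fit([(k,M)],(.549,.247,1.56),.15,.064,.06,.065); print(n,x,e)
    M=region('chassis',n,k,[.549,.247,.03]); print('chassis seen',n,None if M is None else M.sum())
print(fit(V,(.549,.247,1.56),.15,.064,.06,.065),env.observe()['wrist_force'],env.observe()['time_s'])
E
```

```text
top [0.54938384 0.24534922 1.56934855] 0.054688990116119385
chassis seen top 246.0
scene [0.55040782 0.24285661 1.56731686] 0.05356121063232422
chassis seen scene 3546.0
(array([0.55019784, 0.24406929, 1.5594945 ]), np.float64(0.06230199337005615)) [ 1.5172925  -0.14832904 -0.39834967] 17.85
```

View pics/placed.png

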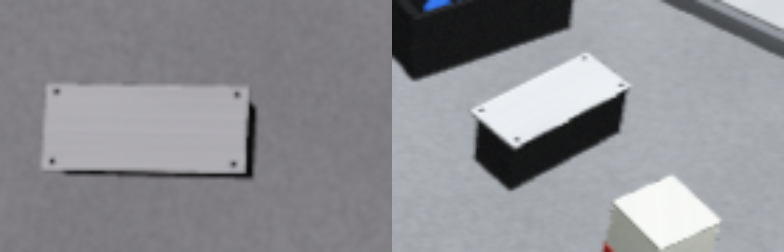

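In both views the plate lies flat on the case. Measured in each camera against that camera's own case fit, it is about 0.3 mm off across, 2–2.5 mm off along and at most 0.015 rad off in angle. All are within tolerance and the arm is clear, so I'm handing in.

```bash
python3 - <<'E'
from h import *
print(env.sign_off())
E
```

```text
the job is handed in; nothing more can be done
None
```

The plate is lying on the small black case and released. I handed the job in at about 18 s on the robot's clock; sign-off gave no verdict.

**What I did:** I pushed the plate with shut fingers along the riser until it stuck out about 55–60 mm past the +y end, still flat. I gripped the part sticking out across its width at 55 N, lifted it and carried it over. I lowered it onto the rim of the smallest look-alike case, opened the fingers and moved the arm clear.

**Last checks:**

| Check | Result | Limit |
|---|---|---|
| Offset across the case | 0.1–0.3 mm | 5 mm |
| Offset along the case | 1.9 mm (top camera), 2.5 mm (scene camera) | 8 mm |
| Angle to the case | 0.001 rad (top camera), 0.015 rad (scene camera) | 0.07 rad |

- **Camera disagreement:** the two cameras differ by about 2.5 mm on the plate's absolute position along the case. I compared the plate with the case fit from the same camera, which largely cancels this.
- **Early measurements:** fits made while the arm hid part of the plate were poor, so I did not rely on them.
- **Sag in the grip:** the plate's tail hung about 5 mm low while carried. I lowered it slowly so that it would level on the rim, and it looked flat in the last picture.
- **Not measured:** I judged flatness and contact with the rim by eye only. I did not re-measure the other things on the bench; the arm was not moved into any of them.

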